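# Fill the spring-fed blank feeder

## Robot

A 6-joint arm with a two-finger parallel gripper is mounted at the origin on a cart in front of the work surface, level with it; the furniture and walls round the work are solid. World frame = base frame: x ahead of the robot, y to its left, z up, the work surface at z = 0. Lengths are in mm, angles in rad, forces in N, time in s.
With the tool pointing down it reaches from about 300 to 775 mm from the base axis. Payload 14.6 kg.
Tool frame: the origin (TCP) lies between the finger pads; the fingertips stand manip.finger_overhang ahead of it and the grasp point (between the pads) lies 2 mm behind it (manip.finger_overhang is the distance from the TCP to the fingertips, in mm); z points along the fingers, y is the direction in which the jaws open and shut (so a half turn about z gives the same grasp; the last joint's range is limited). The gripper opens to 94 mm and grips with 3 to 60 N. Pads are 16 mm wide; open, the fingers measure 119 mm over their backs; the gripper's body (75 mm by 177 mm) begins 78 mm behind the grasp point.
Start: joints at [1.273, 0.3, 1.521, -0, 1.321, -0.067], TCP at [125.814, 535.407, 222.446] pointing down, gripper open.
Joint ranges: [-3.03, 3.03], [-0.79, 2.21], [0.23, 2.52], [-1.04, 4.18], [0, 3.07], [-2.55, 2.55]. Speed limits (rad/s): [2.22, 2.22, 2.57, 3.14, 3.14, 3.14].

## Interface

Orientations are given as [roll, pitch, yaw] about the fixed x, y, z axes, in that order (R = Rz(yaw) Ry(pitch) Rx(roll)).
In Python, from cell import manip gives the robot as it stands.
- The arm moves only by the tool drive_tool, never from a script. Its argument "steps" is a list of rows, each an object with "delta_pos": the shift along the world's x, y, z in mm, a list of three; "yaw": the turn about the world's z in rad; "hand": the finger opening in mm, from 0 to 94. A call has 1 to 5 rows; each row shifts and turns the commanded pose from where the row before left it; what a row does not reach is not made up. A row lasts 1/12 s, in which the tool goes at most 41.7 mm and 7.16 degrees, less where a joint would pass 70% of its speed; a pose out of reach is approached as far as the arm can. A call is refused whole if a number of a shift passes 41.7 or a number of a turn 0.125, either way. A call with a gripper value outside its range is refused whole. The fingers move at their own pace and stop on an object; "squeeze" is the grip in N (left out, the last holds). Time passes only in rows, so rows that do not move let the fingers close. It gives the time, the measured TCP pose, the force and the opening at its end, in the units of the state.
- manip.read_state(): the state, without advancing time (a new reading comes with each control period).
- manip.camera(name): name is "side" or "top" or "wrist"; returns a dict with "frame" (480x640x3 uint8, red, green, blue), "range_z" (480x640 float32, mm along the optical axis (not along the pixel's ray), 0 where there is no reading), "intrinsics" (3x3 intrinsics, pixels), "position" and "attitude" of the camera in the world. Camera axes: x right, y down, z forward; pixel columns grow to the right and rows downward; lengths in mm; the calibration is good to about 2 mm. A picture is of the moment at which its call begins.
- manip.sign_off(): hands the job in, once; it reports no verdict.
The state is a dict: "clock": time; "joints": joint angles; "qd": joint speeds; "effort": joint torques, N m; "eef_pos": TCP position; "eef_rot": TCP orientation; "wrist_force": force on the tool from outside, world axes, zero at the start; "moment": the same for the moment, N m; "finger_gap": finger opening in mm.
Only numpy, scipy, OpenCV 4.12 (cv2) and the standard library are available. Lean on these libraries where they do the work, as an engineer would, in place of code of your own. Each camera call takes 0.05 s, during which the arm holds its last target.

## Task

Load the two beech blanks into the empty spring-fed feeder, one at a time: lay each flat and lengthwise in the mouth and press it down against the spring until both end catches snap in over its top, so that it stays down when you let go. Finish with the two blanks stacked flat under the catches, and leave the aluminium channel, the tape roll and the charger brick where they are.

Things in the scene. Friction and masses are not known exactly. Their poses are not given: they have to be found in the camera images.
- feeder: Fixed magazine on the bench: dark base plate 84 x 170 x 8 mm, four aluminium corner angles, an end plate with a grey catch housing at each end (out to y +-67 mm, up to z 124 mm; black knobs behind them, not needed, to y +-75 mm). Origin: centre of the base's underside; z up, y along the LENGTH of the mouth, x across.
- mouth (a point): Centre of the mouth, 134 mm above the feeder's origin. Straight mouth 29 (x) x 73 (y) mm below here; flared lips widen it from here up to 142 mm. The long sides are open between the corner angles (window 48 mm along y, down to the base), so fingers holding a blank by its long sides at mid-length can go down with it and open there.
- stack_top (a point): Point on the feeder's centre line at the undersides of the two catches, 112 mm above the feeder's origin: the top face of the uppermost loaded blank rests here, pushed up by the spring.
- follower (a joint): Black follower plate 25.5 x 69 mm, pushed up by a spring and guided level; value = how far it is pressed down (m): 0 = upper stop (empty, its top 2 mm under stack_top), 0.048 = bottom stop. Push-back about 3 N at 0, 6 N at 0.02, 9 N at 0.042. One blank loaded: 0.020; two: 0.042.
- follower_top (a point): Centre of the follower's top face.
- catch_a (a joint): Sprung steel catch, 13 mm wide, at the feeder's +y end; value = pushed outwards (m): 0 home (tip 31 mm from the centre line, 4 mm over a loaded blank's end), 0.009 outer stop. Steep sloping top from 17 mm (back) to 3 mm (tip) above stack_top, flat underside. A blank pressed down drives both out about 0.004; they snap back to 0 once its top is 1 to 2 mm below stack_top.
- catch_b (a joint): The same catch at the feeder's -y end. A blank laid in the mouth rests on the two slopes, its underside about 12 mm above stack_top; from there it takes about 35 mm of pressing, with 3 to 15 N in all, until both catches snap over it.
- blank_a: Loose beech blank, a plain wooden bar 26 (x) x 70 (y) x 22 (z) mm, about 30 g. Origin at the centre of its underside, z up, y along its length. Lies flat on the bench, at any yaw. Either way up or round will do in the feeder.
- blank_b: The second beech blank, the same size.
- blank_a_mid (a point): Centre of blank_a (11 mm above its underside).
- blank_b_mid (a point): Centre of blank_b.
- channel: Bystander: loose offcut of aluminium U-channel 16 x 79 x 10 mm lying open side up among the blanks; origin at the centre of its underside, y along its length. Not to be loaded or moved.
- tape: Bystander: roll of cream tape lying flat, 87 mm across, 19 mm high; origin at the centre of its underside.
- brick: Bystander: black charger brick, 50 x 95 x 30 mm; origin at the centre of its underside.
Not all that is in view belongs to the job. Leave any green look-alike of the blank_b alone.

How it is judged:
By the outcome, as a careful person would: the job done as asked, in the order asked, and still so for the second after the job is handed in, with the robot touching nothing.
It also fails if it takes over 72 s, if anything falls off the work surface, if the arm or the gripper's body presses on something with over 40 N, if the wrist force passes 120 N, or if a joint passes its speed limit or range.

## Working session

There is one attempt and no reset: what is moved stays moved. The work goes in short steps, Python scripts to look and compute and a tool call to move; the robot and the scene stay as the last step left them, time stands still between calls to the robot, and variables do not carry over. Pictures are saved under pics/ and viewed, and the job is handed in when it is done.

Besides the shell and the picture viewer there is one more tool, called after "Request:" by a JSON object that holds its "op" and its "data". drive_tool: Moves the arm, as the interface text tells. Its arguments: {"type":"object","properties":{"steps":{"type":"array"},"squeeze":{"type":"number"}},"required":["steps"]}

```bash
ls; mkdir -p pics; python3 - <<'E'
from cell import manip
import cv2,pickle
print(manip.finger_overhang, manip.read_state())
d={}
for n in ("top","side","wrist"):
    c=manip.camera(n); d[n]=c
    cv2.imwrite(f"pics/{n}0.png",c["frame"][:,:,::-1]); print(n,c["position"],c["attitude"],c["intrinsics"])
pickle.dump(d,open("d0.pkl","wb"))
E
```

```text
pics
17.0 {'clock': 0.0, 'joints': array([ 1.27340453e+00,  3.00494876e-01,  1.52158423e+00,  2.62109509e-05,
        1.32072062e+00, -6.66134058e-02]), 'qd': array([ 1.18701450e-03, -1.02366771e-03,  1.23188561e-03,  7.00020770e-05,
        2.28009330e-03,  8.85938239e-04]), 'effort': array([ 2.07966979e-03, -5.31811595e+01, -3.52735627e+01,  7.08703394e-02,
        2.43830297e-02, -8.64256549e-05]), 'eef_pos': array([125.73490509, 535.17874913, 221.87195204]), 'eef_rot': array([-3.14038995e+00, -1.05678974e-04,  2.91080769e+00]), 'wrist_force': array([ 0.29977142, -0.23810403,  0.17926629]), 'moment': array([ 0.01759306, -0.00797262,  0.02983737]), 'finger_gap': 94.00362040421678}
top [ 545.75473376  277.16559316 1102.36573024] [-3.06086251e+00  2.19595683e-03 -1.56243303e+00] [[524.96402793   0.         316.75342692]
 [  0.         524.96402793 238.33114139]
 [  0.           0.           1.        ]]
side [ 407.6290841  1021.66256016  792.41384295] [-2.27395678 -0.01912376 -2.8519624 ] [[596.90541292   0.         323.22113711]
 [  0.         596.90541292 229.86964579]
 [  0.           0.           1.        ]]
wrist [ 56.96987619 552.12991758 384.7142482 ] [2.89318542e+00 2.13868334e-03 1.33975693e+00] [[413.1216126    0.         321.52249468]
 [  0.         413.1216126  237.86538544]
 [  0.           0.           1.        ]]
```

View pics/top0.png

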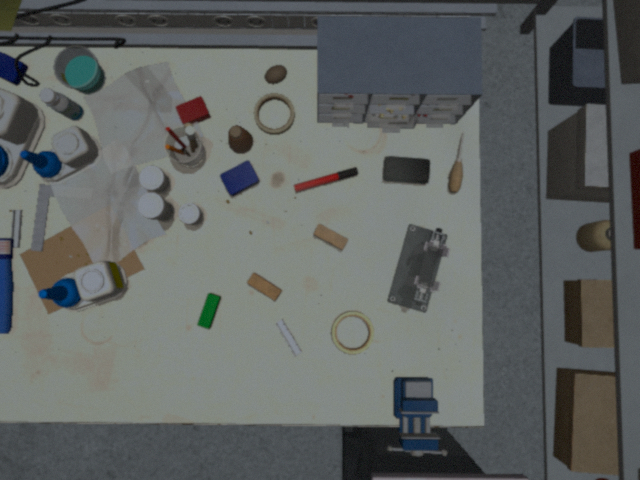

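View pics/side0.png

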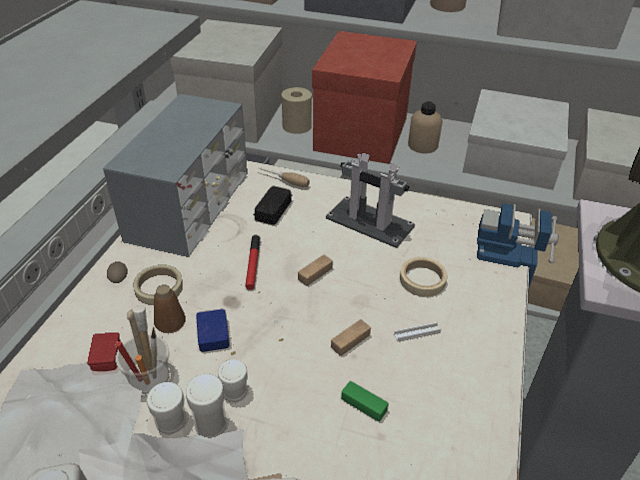

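View pics/wrist0.png

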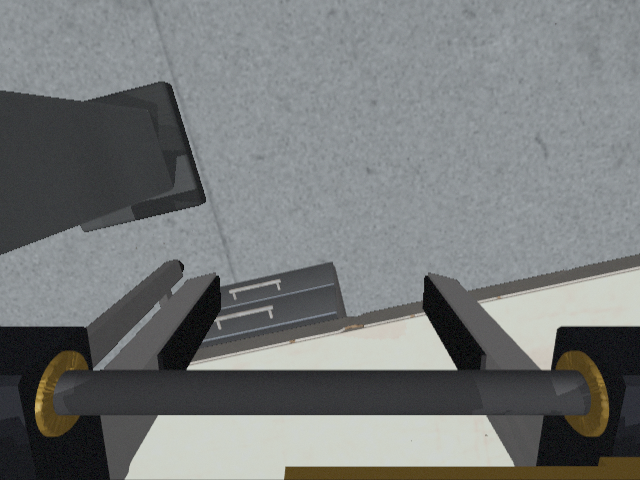

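The top view shows two beech-coloured bars at (331,237) and (265,287). The green look-alike is at (209,311), the channel at (289,337), the tape at (351,332) and the feeder at (418,268). The two tan wooden bars fit the description and the green one doesn't. Next I'll measure and make an enlarged crop.

```bash
cat > h.py <<'E'
import numpy as np,cv2,pickle
from scipy.spatial.transform import Rotation as R
def world(c):
    K=c["intrinsics"];z=c["range_z"].astype(float)
    v,u=np.mgrid[:480,:640]
    p=np.stack([(u-K[0,2])/K[0,0]*z,(v-K[1,2])/K[1,1]*z,z],-1)
    w=p@R.from_euler("xyz",c["attitude"]).as_matrix().T+c["position"]
    w[z==0]=np.nan
    return w
def proj(c,P):
    K=c["intrinsics"]
    q=(np.asarray(P,float)-c["position"])@R.from_euler("xyz",c["attitude"]).as_matrix()
    return q[...,:2]/q[...,2:]*K[0,0]+K[:2,2]
def rect(w,m):
    p=w[m][:,:2].astype(np.float32)
    r=cv2.minAreaRect(p); b=cv2.boxPoints(r)
    e=[b[1]-b[0],b[2]-b[1]]; l=max(e,key=np.linalg.norm)
    return np.round(r[0],1),np.round(r[1],1),"long axis yaw",round(float(np.arctan2(l[1],l[0])%np.pi),3),"zmed",round(float(np.nanmedian(w[m][:,2])),1),m.sum()
E
python3 - <<'E'
from h import *
d=pickle.load(open("d0.pkl","rb"))
for n,boxes in (("top",{"A":(308,218,354,256),"B":(243,268,288,306),"green":(193,288,226,334),"chan":(272,315,305,360),"tape":(325,305,378,358),"brick":(378,150,436,190)}),("side",{"A":(295,252,337,288),"B":(327,317,374,357),})):
    c=d[n];w=world(c);hsv=cv2.cvtColor(c["frame"],cv2.COLOR_RGB2HSV)
    for k,(x0,y0,x1,y1) in boxes.items():
        m=np.zeros((480,640),bool);m[y0:y1,x0:x1]=True
        zmin=15 if k in "AB" else 6
        m&=(w[:,:,2]>zmin)
        print(n,k,rect(w,m))
    t=(w[:,:,2]>-5)&(w[:,:,2]<5); print("table z",np.nanmedian(w[:,:,2][t]))
c=d["top"];w=world(c)
x0,y0,x1,y1=380,215,456,320
im=cv2.resize(c["frame"][y0:y1,x0:x1],None,fx=5,fy=5,interpolation=cv2.INTER_CUBIC)
im2=cv2.resize(c["frame"][215:365,190:385],None,fx=4,fy=4,interpolation=cv2.INTER_CUBIC)
cv2.imwrite("pics/f1.png",im[:,:,::-1]);cv2.imwrite("pics/blk.png",im2[:,:,::-1])
c=d["side"]
im=cv2.resize(c["frame"][145:250,320:420],None,fx=5,fy=5,interpolation=cv2.INTER_CUBIC)
cv2.imwrite("pics/f2.png",im[:,:,::-1])
for n in("top","side"):
    w=world(d[n])
    near=(abs(w[:,:,0]-640)<250)&(abs(w[:,:,1]-280)<250)
    for lo,hi in((4,14),(100,130),(130,150)):
        m=near&(w[:,:,2]>lo)&(w[:,:,2]<hi)
        if n=="top": m[:, :385]=False;m[:,456:]=False;m[:215]=False;m[320:]=False
        else: m[:,:320]=False;m[:,420:]=False;m[:145]=False;m[250:]=False
        if m.sum()>5:print(n,lo,hi,rect(w,m))
E
```

```text
top A (array([637.7, 252.7]), array([69.8, 26.2]), 'long axis yaw', 1.086, 'zmed', 21.4, np.int64(422))
top B (array([533.5, 388.9]), array([69.9, 26.2]), 'long axis yaw', 1.011, 'zmed', 21.7, np.int64(435))
top green (array([482.4, 499.3]), array([32. , 70.4]), 'long axis yaw', 2.83, 'zmed', 21.8, np.int64(483))
top chan (array([428.9, 338. ]), array([78.6, 16.2]), 'long axis yaw', 0.554, 'zmed', 9.3, np.int64(83))
top tape (array([441.4, 206.9]), array([85.5, 85.1]), 'long axis yaw', 0.799, 'zmed', 18.0, np.int64(591))
top brick (array([778.9,  87.8]), array([108.4,  49.6]), 'long axis yaw', 1.502, 'zmed', 28.9, np.int64(1142))
table z -0.28988966139399963
side A (array([638., 250.]), array([71.2, 27.6]), 'long axis yaw', 1.078, 'zmed', 21.9, np.int64(434))
side B (array([533.7, 385.9]), array([71. , 28.2]), 'long axis yaw', 1.007, 'zmed', 22.2, np.int64(590))
table z 0.2078188430858745
top 4 14 (array([578.4,  81.3]), array([101.8, 207.4]), 'long axis yaw', 3.102, 'zmed', 7.2, np.int64(1716))
top 100 130 (array([575. ,  72.4]), array([ 35.1, 149.5]), 'long axis yaw', 2.847, 'zmed', 111.6, np.int64(1051))
top 130 150 (array([574.9,  70.4]), array([47. , 90.2]), 'long axis yaw', 2.86, 'zmed', 141.2, np.int64(262))
side 4 14 (array([577.8,  98.1]), array([134.6, 203.5]), 'long axis yaw', 3.027, 'zmed', 8.4, np.int64(1626))
side 100 130 (array([575.3,  68.1]), array([ 41.3, 150.4]), 'long axis yaw', 2.851, 'zmed', 115.3, np.int64(955))
side 130 150 (array([574.7,  67.3]), array([50.8, 91.7]), 'long axis yaw', 2.832, 'zmed', 139.9, np.int64(309))
```

View pics/f1.png

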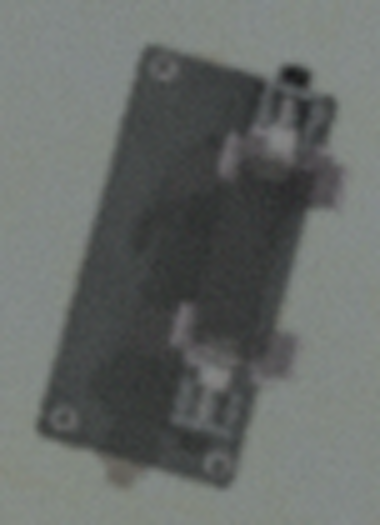

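View pics/f2.png

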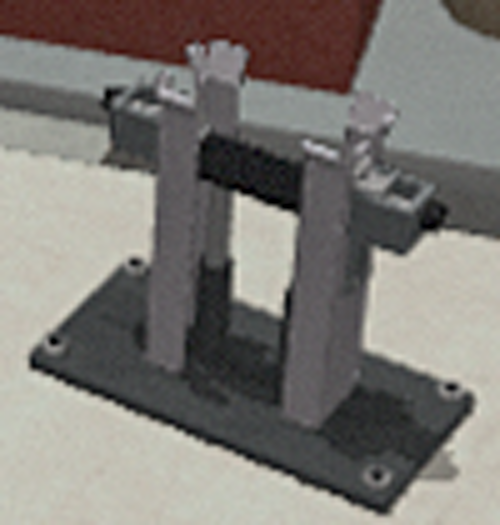

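View pics/blk.png

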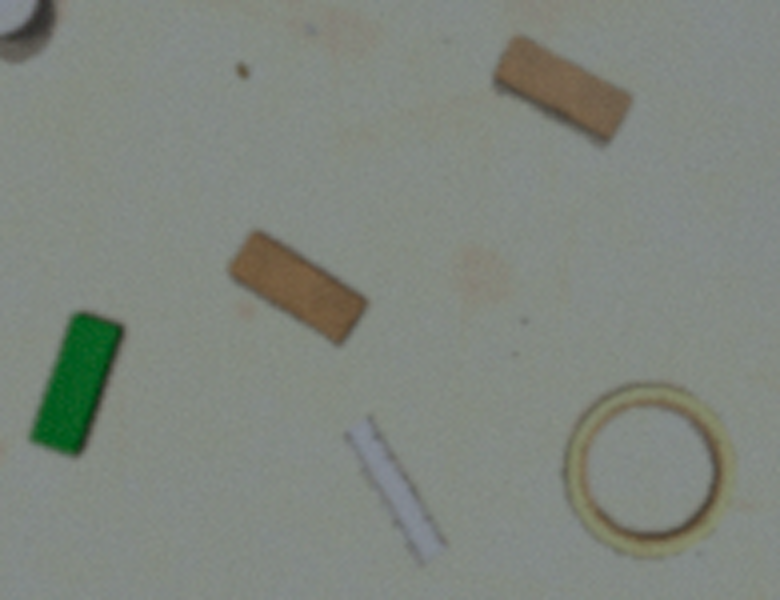

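Enlarged crop: two tan wooden bars (70 x 26 mm) at crop positions (565,90) and (298,287), which are blanks A and B. The green one at (78,385) is the decoy. Feeder mouth is at about (575,69), length axis yaw about 2.855. I'll fetch the nearer blank B first.

Request:
{"op": "drive_tool", "data": {"steps": [{"delta_pos": [27,-10,-6],"yaw": 0.083,"hand": 94},{"delta_pos": [27,-10,-6],"yaw": 0.083,"hand": 94},{"delta_pos": [27,-10,-6],"yaw": 0.083,"hand": 94},{"delta_pos": [27,-10,-6],"yaw": 0.083,"hand": 94},{"delta_pos": [27,-10,-6],"yaw": 0.083,"hand": 94}]}}

```text
clock: 0.57
eef_pos: [261.9, 484.7, 192.0]
eef_rot: [-3.141, -0.0, -2.953]
wrist_force: [0.3, 0.6, 0.2]
finger_gap: 94.3
```

Request:
{"op": "drive_tool", "data": {"steps": [{"delta_pos": [27,-10,-6],"yaw": 0.083,"hand": 94},{"delta_pos": [27,-10,-6],"yaw": 0.083,"hand": 94},{"delta_pos": [27,-10,-6],"yaw": 0.083,"hand": 94},{"delta_pos": [27,-10,-6],"yaw": 0.083,"hand": 94},{"delta_pos": [27,-10,-6],"yaw": 0.083,"hand": 94}]}}

```text
clock: 0.98
eef_pos: [397.0, 434.6, 161.9]
eef_rot: [-3.142, -0.0, -2.538]
wrist_force: [-0.4, 0.9, -0.6]
finger_gap: 94.3
```

Request:
{"op": "drive_tool", "data": {"steps": [{"delta_pos": [27,-10,-6],"yaw": 0.083,"hand": 80},{"delta_pos": [27,-10,-6],"yaw": 0.083,"hand": 70},{"delta_pos": [27,-10,-6],"yaw": 0.083,"hand": 60},{"delta_pos": [27,-10,-6],"yaw": 0.083,"hand": 60},{"delta_pos": [27,-10,-6],"yaw": 0.083,"hand": 60}]}}

```text
clock: 1.4
eef_pos: [532.0, 384.6, 131.8]
eef_rot: [3.141, -0.001, -2.123]
wrist_force: [0.8, 0.5, 0.2]
finger_gap: 64.1
```

Request:
{"op": "drive_tool", "data": {"steps": [{"delta_pos": [0,0,0],"yaw": 0,"hand": 60},{"delta_pos": [0,0,0],"yaw": 0,"hand": 60}]}}

```text
clock: 1.57
eef_pos: [531.4, 384.5, 131.3]
eef_rot: [3.141, -0.001, -2.13]
wrist_force: [-0.0, -0.9, -0.5]
finger_gap: 60.0
```

```bash
python3 - <<'E'
from h import *
from cell import manip
c=manip.camera("wrist");pickle.dump(c,open("w1.pkl","wb"))
cv2.imwrite("pics/w1.png",c["frame"][:,:,::-1])
w=world(c)
hsv=cv2.cvtColor(c["frame"],cv2.COLOR_RGB2HSV)
m=(w[:,:,2]>17)&(w[:,:,2]<26)&(abs(w[:,:,0]-533)<60)&(abs(w[:,:,1]-388)<60)
print(rect(w,m),manip.read_state()["eef_pos"])
E
```

```text
(array([534.1, 384. ]), array([69.4, 26. ]), 'long axis yaw', 1.012, 'zmed', 22.2, np.int64(3721)) [530.61766233 385.22547779 131.88857667]
```

View pics/w1.png

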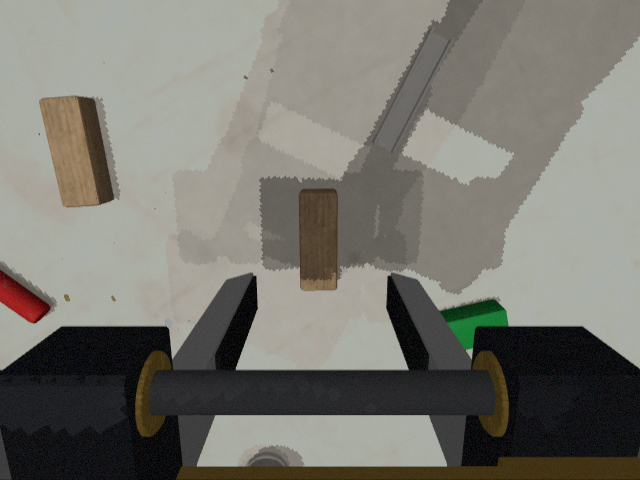

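Wrist view: blank B is centred between the fingers at (318,240), and the channel at (410,95) is clear of the fingers. Going down.

Request:
{"op": "drive_tool", "data": {"steps": [{"delta_pos": [3,0,-25],"yaw": 0,"hand": 56},{"delta_pos": [0,0,-30],"yaw": 0,"hand": 56},{"delta_pos": [0,0,-30],"yaw": 0,"hand": 56},{"delta_pos": [0,0,-18],"yaw": 0,"hand": 56},{"delta_pos": [0,0,-9],"yaw": 0,"hand": 56}]}}

```text
clock: 2.03
eef_pos: [531.8, 385.6, 18.0]
eef_rot: [3.14, -0.003, -2.127]
wrist_force: [-0.5, 0.9, 0.1]
finger_gap: 56.1
```

Request:
{"op": "drive_tool", "data": {"steps": [{"delta_pos": [0,0,0],"yaw": 0,"hand": 40},{"delta_pos": [0,0,0],"yaw": 0,"hand": 30},{"delta_pos": [0,0,0],"yaw": 0,"hand": 20},{"delta_pos": [0,0,0],"yaw": 0,"hand": 15},{"delta_pos": [0,0,0],"yaw": 0,"hand": 10}], "squeeze": 50}}

```text
clock: 2.45
eef_pos: [534.2, 385.7, 21.6]
eef_rot: [-3.141, 0.001, -2.127]
wrist_force: [-0.2, 0.1, -0.5]
finger_gap: 26.3
```

Request:
{"op": "drive_tool", "data": {"steps": [{"delta_pos": [0,0,0],"yaw": 0,"hand": 10},{"delta_pos": [0,0,0],"yaw": 0,"hand": 10}]}}

```text
clock: 2.62
eef_pos: [534.2, 385.8, 21.7]
eef_rot: [-3.141, 0.001, -2.127]
wrist_force: [-1.8, 0.2, 6.5]
finger_gap: 25.5
```

Request:
{"op": "drive_tool", "data": {"steps": [{"delta_pos": [0,0,12],"yaw": 0,"hand": 10},{"delta_pos": [0,0,28],"yaw": 0,"hand": 10},{"delta_pos": [0,0,38],"yaw": 0,"hand": 10},{"delta_pos": [0,0,38],"yaw": 0,"hand": 10},{"delta_pos": [0,-10,38],"yaw": -0.05,"hand": 10}]}}

```text
clock: 3.03
eef_pos: [533.3, 376.1, 177.1]
eef_rot: [-3.142, 0.001, -2.176]
wrist_force: [-0.6, 0.0, -0.1]
finger_gap: 25.5
```

Request:
{"op": "drive_tool", "data": {"steps": [{"delta_pos": [3,-23,30],"yaw": -0.1,"hand": 10},{"delta_pos": [3,-23,0],"yaw": -0.1,"hand": 10},{"delta_pos": [3,-23,0],"yaw": -0.1,"hand": 10},{"delta_pos": [3,-23,0],"yaw": -0.1,"hand": 10},{"delta_pos": [3,-23,0],"yaw": -0.1,"hand": 10}]}}

```text
clock: 3.45
eef_pos: [548.7, 259.2, 205.6]
eef_rot: [-3.141, 0.001, -2.682]
wrist_force: [0.2, 0.3, -1.1]
finger_gap: 25.7
```

Request:
{"op": "drive_tool", "data": {"steps": [{"delta_pos": [3,-23,0],"yaw": -0.1,"hand": 10},{"delta_pos": [3,-23,0],"yaw": -0.1,"hand": 10},{"delta_pos": [3,-23,0],"yaw": -0.1,"hand": 10},{"delta_pos": [3,-23,0],"yaw": -0.1,"hand": 10},{"delta_pos": [3,-23,0],"yaw": -0.1,"hand": 10}]}}

```text
clock: 3.87
eef_pos: [563.8, 144.2, 205.5]
eef_rot: [3.141, 0.001, 3.101]
wrist_force: [-0.6, 0.0, -1.1]
finger_gap: 25.7
```

Request:
{"op": "drive_tool", "data": {"steps": [{"delta_pos": [3,-23,0],"yaw": -0.1,"hand": 10},{"delta_pos": [3,-23,0],"yaw": -0.1,"hand": 10},{"delta_pos": [4,-30,0],"yaw": -0.05,"hand": 10},{"delta_pos": [0,0,0],"yaw": 0,"hand": 10},{"delta_pos": [0,0,0],"yaw": 0,"hand": 10}]}}

```text
clock: 4.28
eef_pos: [573.9, 68.3, 205.2]
eef_rot: [3.141, 0.001, 2.854]
wrist_force: [-0.4, -0.4, 0.3]
finger_gap: 25.5
```

```bash
python3 - <<'E'
from h import *
from cell import manip
d={}
for n in ("top","side","wrist"):
    c=manip.camera(n); d[n]=c
    cv2.imwrite(f"pics/{n}2.png",c["frame"][:,:,::-1])
pickle.dump(d,open("d2.pkl","wb"))
c=d["side"]
u=proj(c,[575,69,150]).astype(int); print(u)
im=cv2.resize(c["frame"][u[1]-60:u[1]+60,u[0]-70:u[0]+70],None,fx=5,fy=5,interpolation=cv2.INTER_CUBIC)
cv2.imwrite("pics/s2c.png",im[:,:,::-1])
print(manip.read_state()["eef_pos"],manip.read_state()["eef_rot"])
E
```

```text
[374 162]
[573.67936272  70.24424871 204.82490336] [3.14138811e+00 2.55818673e-04 2.85726343e+00]
```

View pics/wrist2.png

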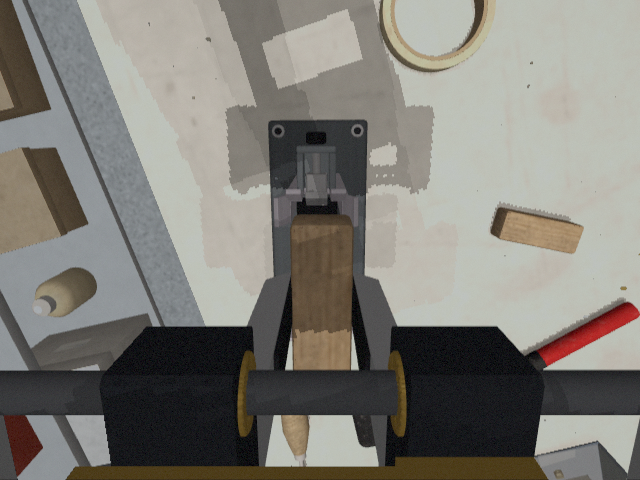

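View pics/s2c.png

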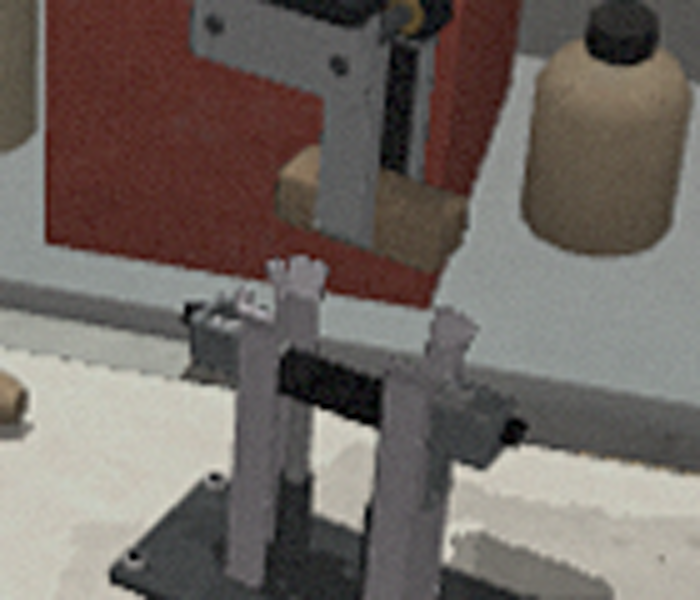

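```bash
python3 - <<'E'
from h import *
def fr(w,y=2.857,o=(574,69)):
    q=w[...,:2]-np.array(o); e=np.array([np.cos(y),np.sin(y)]); f=np.array([-e[1],e[0]])
    return q@e,q@f,w[...,2]
def rng(m,L,A,s): 
    if m.sum()<20: print(s,m.sum());return
    f=lambda a:np.round(np.percentile(a,[0.5,2,98,99.5]),1)
    print(s,m.sum(),"L",f(L[m]),"A",f(A[m]))
for fn in("d0.pkl","d2.pkl"):
  d=pickle.load(open(fn,"rb"))
  for n in("wrist","top","side"):
    if fn=="d0.pkl" and n=="wrist": continue
    c=d[n];w=world(c);L,A,Z=fr(w);near=(abs(L)<110)&(abs(A)<60)
    print(fn,n)
    rng(near&(Z>4)&(Z<12),L,A,"base")
    rng(near&(Z>118)&(Z<128),L,A,"housing")
    rng(near&(Z>135)&(Z<146),L,A,"lips")
    rng(near&(Z>202)&(Z<211)&(abs(A)<20),L,A,"blanktop")
    if n=="wrist":
      # base edges per L slice -> yaw and centre
      for l0 in (50,55,60,65,70,75,80):
        m=near&(Z>5)&(Z<11)&(abs(L-l0)<2.5)
        if m.sum()>10: print(l0,A[m].min().round(1),A[m].max().round(1))
      for l0 in (5,10,15,20,25,30):
        m=near&(Z>202)&(Z<211)&(abs(A)<20)&(abs(L-l0)<2.5)
        if m.sum()>10: print("b",l0,A[m].min().round(1),A[m].max().round(1),np.median(Z[m]))
E
```

```text
d0.pkl top
base 1739 L [-84.  -81.6  82.7  84.2] A [-44.9 -43.3  38.2  39.4]
housing 372 L [-73.8 -71.6  71.8  73.7] A [-20.  -13.3  13.   13.6]
lips 206 L [-44.9 -43.5  43.7  44.5] A [-24.5 -23.9  21.2  21.8]
blanktop 0
d0.pkl side
base 1616 L [-85.6 -82.   81.6  83.3] A [-42.5 -41.1  39.2  43.2]
housing 349 L [-74.9 -71.   72.8  73.1] A [-19.3 -18.5  18.4  20.1]
lips 191 L [-45.9 -45.   41.9  42.5] A [-21.3 -20.9  24.7  26.2]
blanktop 0
d2.pkl wrist
base 6375 L [-52.4 -49.2  81.1  82. ] A [-39.7 -38.9  43.1  43.9]
housing 1759 L [26.4 30.4 71.4 71.9] A [-9.1 -9.  13.3 16.5]
lips 873 L [-44.6  21.6  42.1  42.7] A [-21.1 -20.5  24.4  25. ]
blanktop 9330 L [-29.1 -28.   35.7  36.3] A [-17.5 -14.   11.7  17.5]
50 -39.4 44.3
55 -39.3 44.2
60 -39.1 43.8
65 -39.0 43.7
70 -38.8 44.2
75 -38.7 44.3
80 -39.4 44.2
b 5 -14.1 12.9 205.7638335993014
b 10 -20.0 20.0 205.89921751901718
b 15 -14.0 11.6 205.77969432823502
b 20 -13.9 11.5 205.8072763499805
b 25 -13.8 11.9 205.7635921949669
b 30 -14.2 11.7 205.77061206194773
d2.pkl top
base 880 L [-84.9 -83.5  83.9  84.7] A [-48.1 -43.   37.7  39.3]
housing 225 L [-73.9 -73.1  72.8  74. ] A [-18.6 -13.4   9.1   9.8]
lips 90 L [-36.1 -35.4  44.3  44.6] A [-24.2 -24.   17.7  18.5]
blanktop 49 L [30.2 30.3 37.6 37.9] A [-15.7 -15.7   3.3   3.4]
d2.pkl side
base 1642 L [-84.9 -82.6  82.2  83.9] A [-43.  -41.5  39.   43.1]
housing 353 L [-74.7 -72.2  71.6  72.9] A [-19.4 -18.3  18.5  19.2]
lips 199 L [-46.  -44.   42.1  42.3] A [-21.7 -21.3  24.1  25.3]
blanktop 233 L [-31.4 -30.6  36.9  37.3] A [-17.1 -15.6  16.2  18.5]
```

Request:
{"op": "drive_tool", "data": {"steps": [{"delta_pos": [1.2,-2,0],"yaw": 0,"hand": 10},{"delta_pos": [1.2,-2,-12],"yaw": 0,"hand": 10},{"delta_pos": [0,0,-14],"yaw": 0,"hand": 10},{"delta_pos": [0,0,-7],"yaw": 0,"hand": 10},{"delta_pos": [0,0,0],"yaw": 0,"hand": 10}]}}

```text
clock: 4.85
eef_pos: [575.4, 65.6, 169.1]
eef_rot: [-3.14, -0.003, 2.856]
wrist_force: [-0.8, 0.4, 0.2]
finger_gap: 25.5
```

```bash
cat > meas.py <<'E'
from h import *
from cell import manip
import sys
tag=sys.argv[1]
s=manip.read_state();print(s["clock"],s["eef_pos"].round(1),s["eef_rot"].round(3),s["wrist_force"].round(1),round(s["finger_gap"],1))
def fr(w,y=2.857,o=(574,69)):
    q=w[...,:2]-np.array(o); e=np.array([np.cos(y),np.sin(y)]); f=np.array([-e[1],e[0]])
    return q@e,q@f,w[...,2]
def rng(m,L,A,s): 
    if m.sum()<20: print(s,m.sum());return
    f=lambda a:np.round(np.percentile(a,[0.5,2,98,99.5]),1)
    print(s,m.sum(),"L",f(L[m]),"A",f(A[m]))
d={}
zt=s["eef_pos"][2]+1
for n in("wrist","side"):
    c=manip.camera(n);d[n]=c;w=world(c);L,A,Z=fr(w);near=(abs(L)<110)&(abs(A)<60);hsv=cv2.cvtColor(c["frame"],cv2.COLOR_RGB2HSV)
    wood=(hsv[:,:,1]>75)&(hsv[:,:,0]>5)&(hsv[:,:,0]<25)
    print(n)
    rng(near&(Z>4)&(Z<12),L,A,"base")
    rng(near&(Z>135)&(Z<146)&~wood,L,A,"lips")
    rng(near&wood&(Z>100),L,A,"wood");m=near&wood&(Z>100)
    rng(m&(Z>zt-3),L,A,"woodtop")
    if m.sum(): print("woodZ",np.percentile(Z[m],[1,50,99]).round(1))
    u=proj(c,[575,68,150 if n=="side" else 160]).astype(int)
    if n=="side":
        im=c["frame"][u[1]-60:u[1]+60,u[0]-70:u[0]+70]
    else: im=c["frame"][100:400,150:490]
    im=cv2.resize(im,None,fx=5 if n=="side" else 2,fy=5 if n=="side" else 2,interpolation=cv2.INTER_CUBIC)
    cv2.imwrite(f"pics/{n}_{tag}.png",im[:,:,::-1])
pickle.dump(d,open(f"m_{tag}.pkl","wb"))
E
python3 meas.py 3
```

```text
4.85 [575.4  65.6 169.1] [-3.140e+00 -3.000e-03  2.856e+00] [-0.8  0.4  0.2] 25.5
wrist
base 7218 L [-43.6 -40.5  81.6  82.4] A [-39.7 -38.9  43.1  43.8]
lips 1563 L [-44.9 -43.7  41.9  42.3] A [-21.  -20.6  24.3  25. ]
wood 19148 L [-31.5 -29.1  33.5  33.7] A [-32.5 -30.5  37.5  41.1]
woodtop 18688 L [-31.5 -29.2  31.5  33.2] A [-32.5 -30.6  37.7  41.2]
woodZ [158.  261.1 279. ]
side
base 1622 L [-86.  -82.9  82.4  83.9] A [-43.7 -41.7  39.6  42.6]
lips 106 L [-45.3 -43.3  41.5  42.3] A [-22.3 -21.3  23.2  23.9]
wood 437 L [-35.5 -33.5  72.7 105.3] A [-58.4 -42.2  24.4  30.3]
woodtop 310 L [-34.5 -33.5  82.2 105.5] A [-58.9 -49.7  27.3  31.1]
woodZ [120.  171.9 462.9]
```

View pics/wrist_3.png

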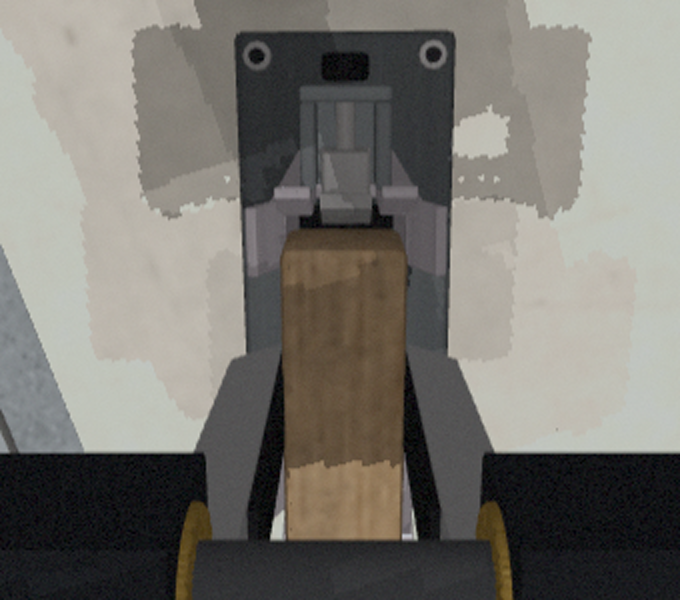

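View pics/side_3.png

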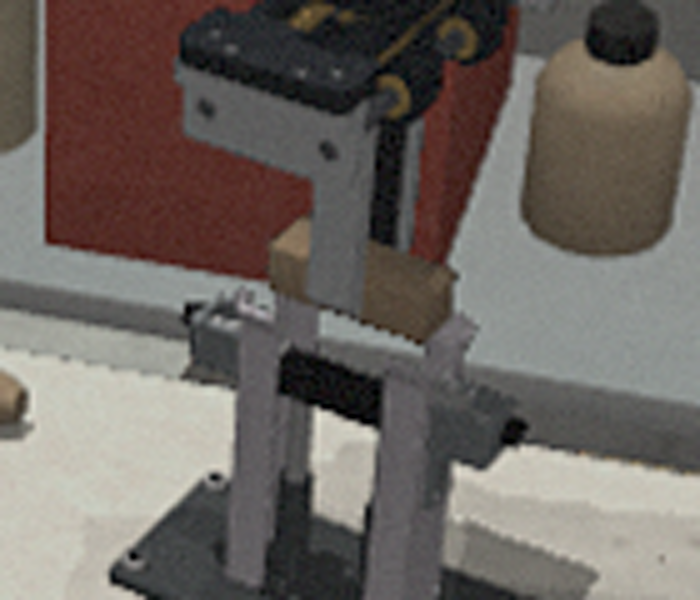

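```bash
cat > m2.py <<'E'
from h import *
import sys
tag=sys.argv[1]; zc=float(sys.argv[2])
d=pickle.load(open(f"m_{tag}.pkl","rb"))
def fr(w,y=2.857,o=(574,69)):
    q=w[...,:2]-np.array(o); e=np.array([np.cos(y),np.sin(y)]); f=np.array([-e[1],e[0]])
    return q@e,q@f,w[...,2]
c=d["wrist"];w=world(c);L,A,Z=fr(w)
hsv=cv2.cvtColor(c["frame"],cv2.COLOR_RGB2HSV)
t=(abs(Z-zc)<3)&(abs(L)<45)&(abs(A)<30)
print("topZ",np.median(Z[t&(abs(A-2)<8)]))
for l0 in (0,6,12,18,24,30):
    m=t&(abs(L-l0)<2)&(hsv[:,:,1]>60)
    if m.sum()>10: print("blank",l0,np.percentile(A[m],[.5,99.5]).round(1))
m=t&(abs(A-2)<9);print("blank L end top",np.percentile(L[m],[99,99.8]).round(1))
m=(Z>zc-22)&(Z<zc+3)&(abs(A-2)<8)&(L>20)&(L<45)&(hsv[:,:,1]>60);print("blank L end any",np.percentile(L[m],[99,99.8]).round(1))
for lo,hi in((139.5,145),):
    m=(Z>lo)&(Z<hi)&(hsv[:,:,1]<60)&(abs(L)<60)&(abs(A)<40)
    for side in(1,-1):
        k=m&((A-2)*side>0)&(L>20)
        print("lip",lo,side,k.sum(),"A",np.percentile(A[k],[1,50,99]).round(1),"L",np.percentile(L[k],[1,50,99]).round(1))
m=(Z>118)&(Z<127)&(L>45)&(abs(A)<40);print("housing A",np.percentile(A[m],[.5,1,99,99.5]).round(1),np.percentile(L[m],[99,99.8]).round(1))
m=(Z>4)&(Z<12)&(L>50)&(abs(A)<60);print("base A",np.percentile(A[m],[.3,99.7]).round(1),"L",np.percentile(L[m],[99,99.8]).round(1))
E
python3 m2.py 3 170
```

```text
topZ 169.97174756618057
blank 0 [-10.2  15.3]
blank 6 [-11.  16.]
blank 12 [-10.2  15.2]
blank 18 [-10.2  15.1]
blank 24 [-10.   15.4]
blank 30 [-10.4  15.3]
blank L end top [33.3 33.6]
blank L end any [33.8 33.9]
lip 139.5 1 324 A [10.1 20.1 24.2] L [21.9 32.8 41.6]
lip 139.5 -1 330 A [-20.9 -16.2  -6. ] L [22.1 32.9 39.6]
housing A [-9.2 -9.1 13.3 13.4] [72.  72.1]
base A [-58.5  44.2] L [150.9 157.8]
```

Request:
{"op": "drive_tool", "data": {"steps": [{"delta_pos": [0.8,0.2,0],"yaw": 0,"hand": 10},{"delta_pos": [0,0,-4],"yaw": 0,"hand": 10},{"delta_pos": [0,0,-5],"yaw": 0,"hand": 10},{"delta_pos": [0,0,-4],"yaw": 0,"hand": 10},{"delta_pos": [0,0,0],"yaw": 0,"hand": 10}], "squeeze": 60}}

```text
clock: 5.37
eef_pos: [576.6, 65.6, 157.3]
eef_rot: [-3.141, -0.001, 2.856]
wrist_force: [0.1, 0.4, 0.6]
finger_gap: 25.6
```

Request:
{"op": "drive_tool", "data": {"steps": [{"delta_pos": [0,0,-3],"yaw": 0,"hand": 10},{"delta_pos": [0,0,-3],"yaw": 0,"hand": 10},{"delta_pos": [0,0,-2],"yaw": 0,"hand": 10},{"delta_pos": [0,0,0],"yaw": 0,"hand": 10}]}}

```text
clock: 5.7
eef_pos: [576.8, 65.6, 149.9]
eef_rot: [-3.141, -0.001, 2.856]
wrist_force: [-0.2, 1.0, -0.5]
finger_gap: 25.5
```

No lateral contact: the blank is inside the mouth. Pressing down.

Request:
{"op": "drive_tool", "data": {"steps": [{"delta_pos": [0,0,-3],"yaw": 0,"hand": 10},{"delta_pos": [0,0,-3],"yaw": 0,"hand": 10},{"delta_pos": [0,0,-3],"yaw": 0,"hand": 10},{"delta_pos": [0,0,-3],"yaw": 0,"hand": 10},{"delta_pos": [0,0,-3],"yaw": 0,"hand": 10}]}}

```text
clock: 6.12
eef_pos: [577.1, 65.6, 135.3]
eef_rot: [3.141, 0.0, 2.856]
wrist_force: [0.6, 0.4, 0.1]
finger_gap: 25.4
```

Request:
{"op": "drive_tool", "data": {"steps": [{"delta_pos": [0,0,-3],"yaw": 0,"hand": 10},{"delta_pos": [0,0,-3],"yaw": 0,"hand": 10},{"delta_pos": [0,0,-3],"yaw": 0,"hand": 10},{"delta_pos": [0,0,-3],"yaw": 0,"hand": 10},{"delta_pos": [0,0,-3],"yaw": 0,"hand": 10}]}}

```text
clock: 6.53
eef_pos: [577.0, 65.6, 120.3]
eef_rot: [-3.142, 0.0, 2.856]
wrist_force: [-2.7, -0.5, 4.5]
finger_gap: 25.4
```

Request:
{"op": "drive_tool", "data": {"steps": [{"delta_pos": [0,0,-2],"yaw": 0,"hand": 10},{"delta_pos": [0,0,-2],"yaw": 0,"hand": 10},{"delta_pos": [0,0,-2],"yaw": 0,"hand": 10},{"delta_pos": [0,0,-2],"yaw": 0,"hand": 10},{"delta_pos": [0,0,0],"yaw": 0,"hand": 10}]}}

```text
clock: 6.95
eef_pos: [577.0, 65.6, 112.2]
eef_rot: [-3.142, 0.0, 2.856]
wrist_force: [-1.7, 0.4, 2.6]
finger_gap: 25.6
```

```bash
python3 meas.py 4 | head -3; python3 m2.py 4 113 | head -8
```

```text
6.95 [577.   65.6 112.2] [-3.142  0.     2.856] [-1.7  0.4  2.6] 25.6
wrist
base 8666 L [-29.6 -25.8  81.4  82.2] A [-39.5 -38.6  42.9  43.8]
topZ 113.0412328825139
blank 0 [-10.7  14.8]
blank 6 [-11.2  15.2]
blank 12 [-10.7  14.7]
blank 18 [-10.6  14.6]
blank 24 [-10.5  14.9]
blank 30 [-9.9 13.8]
blank L end top [31.4 42.6]
```

View pics/wrist_4.png

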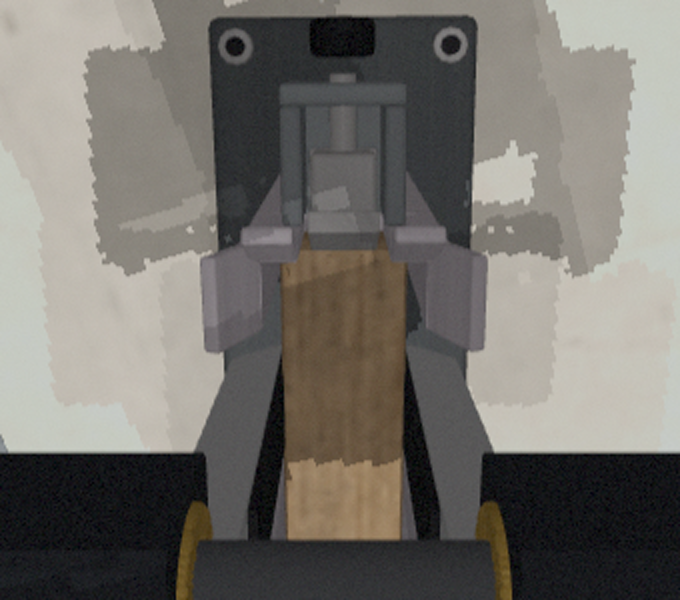

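View pics/side_4.png

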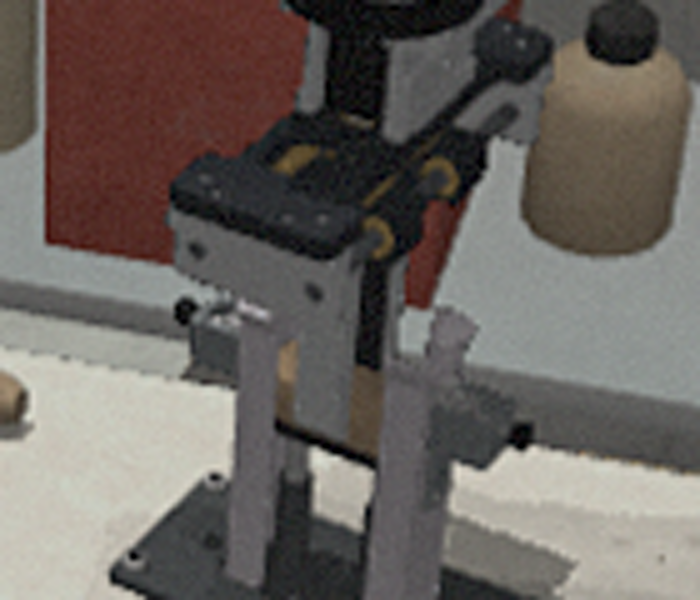

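The blank has not slipped. It is flat on the follower with its top at about 113 mm, and the catch at (343,230) is still pushed out. It needs another 4–5 mm.

Request:
{"op": "drive_tool", "data": {"steps": [{"delta_pos": [0,0,-1.5],"yaw": 0,"hand": 10},{"delta_pos": [0,0,-1.5],"yaw": 0,"hand": 10},{"delta_pos": [0,0,-1],"yaw": 0,"hand": 10},{"delta_pos": [0,0,-1],"yaw": 0,"hand": 10},{"delta_pos": [0,0,0],"yaw": 0,"hand": 10}]}}

```text
clock: 7.47
eef_pos: [577.1, 65.6, 107.5]
eef_rot: [3.141, 0.0, 2.856]
wrist_force: [-2.1, 0.3, 4.7]
finger_gap: 25.6
```

```bash
python3 meas.py 5 | head -3; python3 m2.py 5 108 | head -8
```

```text
7.4667 [577.1  65.6 107.5] [3.141 0.    2.856] [-2.1  0.3  4.7] 25.6
wrist
base 8846 L [-29.7 -23.8  81.6  82.3] A [-39.5 -38.6  42.9  43.8]
topZ 108.3444411104501
blank 0 [-10.8  14.7]
blank 6 [-10.9  14.8]
blank 12 [-10.8  14.7]
blank 18 [-10.6  14.6]
blank 24 [-10.5  14.9]
blank 30 [-7.3 11.4]
blank L end top [39.4 43.8]
```

View pics/wrist_5.png

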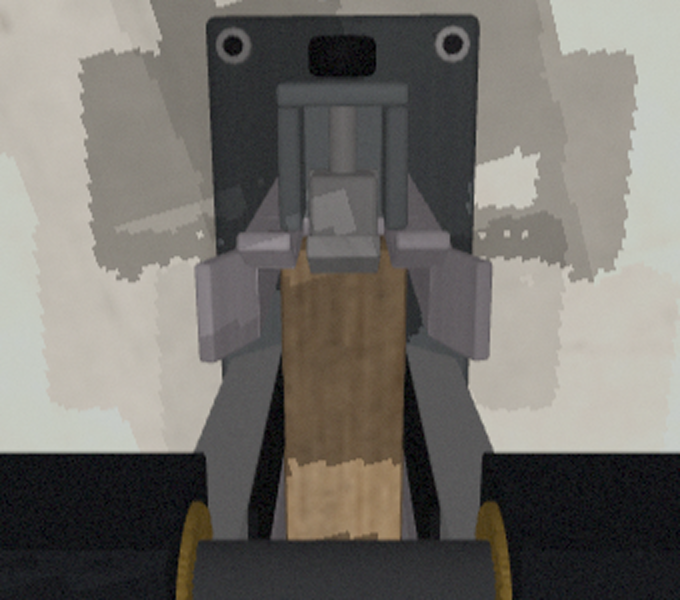

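The near catch (343,253) now sits over the blank's end. Release and check the other catch.

Request:
{"op": "drive_tool", "data": {"steps": [{"delta_pos": [0,0,0],"yaw": 0,"hand": 35},{"delta_pos": [0,0,0],"yaw": 0,"hand": 45},{"delta_pos": [0,0,0],"yaw": 0,"hand": 54},{"delta_pos": [0,0,0],"yaw": 0,"hand": 54},{"delta_pos": [0,0,0],"yaw": 0,"hand": 54}]}}

```text
clock: 7.98
eef_pos: [577.0, 65.6, 107.3]
eef_rot: [-3.142, -0.0, 2.856]
wrist_force: [-0.1, 0.7, -0.3]
finger_gap: 53.0
```

Request:
{"op": "drive_tool", "data": {"steps": [{"delta_pos": [0,0,10],"yaw": 0,"hand": 54},{"delta_pos": [0,0,25],"yaw": 0,"hand": 54},{"delta_pos": [0,0,30],"yaw": 0,"hand": 54},{"delta_pos": [0,0,30],"yaw": 0,"hand": 54},{"delta_pos": [0,15,20],"yaw": 0,"hand": 54}]}}

```text
clock: 8.4
eef_pos: [577.5, 79.2, 226.3]
eef_rot: [3.141, 0.003, 2.854]
wrist_force: [0.1, 0.1, 0.1]
finger_gap: 53.8
```

Request:
{"op": "drive_tool", "data": {"steps": [{"delta_pos": [2,36,0],"yaw": 0,"hand": 54},{"delta_pos": [2,36,0],"yaw": 0,"hand": 54},{"delta_pos": [2,36,0],"yaw": 0,"hand": 54},{"delta_pos": [2,36,0],"yaw": 0,"hand": 54},{"delta_pos": [2,20,0],"yaw": 0,"hand": 54}]}}

```text
clock: 8.82
eef_pos: [586.5, 248.0, 223.3]
eef_rot: [3.141, 0.0, 2.858]
wrist_force: [0.4, -0.1, -0.2]
finger_gap: 54.3
```

```bash
cat > look.py <<'E'
from h import *
from cell import manip
import sys
tag=sys.argv[1]; ims=[]
for n,P in(("top",[575,68,120]),("side",[575,68,112])):
    c=manip.camera(n);w=world(c);pickle.dump(c,open(f"l_{n}_{tag}.pkl","wb"))
    u=proj(c,P).astype(int);k=36
    ims.append(cv2.resize(c["frame"][u[1]-k:u[1]+k,u[0]-k:u[0]+k],(396,396),interpolation=cv2.INTER_CUBIC))
cv2.imwrite(f"pics/look_{tag}.png",np.hstack(ims)[:,:,::-1])
E
python3 look.py 6
```

```text
(no output)
```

View pics/look_6.png

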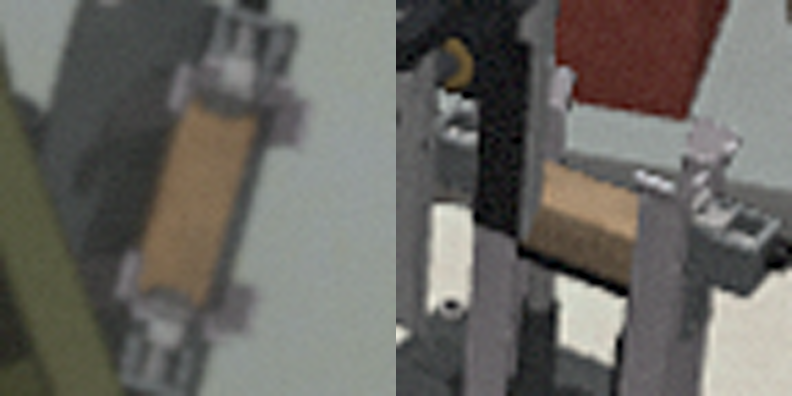

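Top view shows the blank flat, with a catch over each end at (228,105) and (172,297). Now blank A: I'll confirm the loaded height and drive over.

Request:
{"op": "drive_tool", "data": {"steps": [{"delta_pos": [5,0,-5],"yaw": 0.114,"hand": 56},{"delta_pos": [5,0,-5],"yaw": 0.114,"hand": 56},{"delta_pos": [5,0,-5],"yaw": 0.114,"hand": 56},{"delta_pos": [5,0,-5],"yaw": 0.114,"hand": 56},{"delta_pos": [5,0,-5],"yaw": 0.114,"hand": 56}]}}

```text
clock: 9.33
eef_pos: [612.4, 243.6, 197.9]
eef_rot: [-3.141, 0.0, -2.852]
wrist_force: [-0.2, -0.4, 0.9]
finger_gap: 56.2
```

Request:
{"op": "drive_tool", "data": {"steps": [{"delta_pos": [5,0,-10],"yaw": 0.114,"hand": 56},{"delta_pos": [5,0,-10],"yaw": 0.114,"hand": 56},{"delta_pos": [5,0,-10],"yaw": 0.114,"hand": 56},{"delta_pos": [5,0,-10],"yaw": 0.114,"hand": 56},{"delta_pos": [5,0,-10],"yaw": 0.114,"hand": 56}]}}

```text
clock: 9.75
eef_pos: [637.4, 243.6, 147.7]
eef_rot: [-3.141, 0.0, -2.283]
wrist_force: [-0.2, -0.2, -0.8]
finger_gap: 55.6
```

Request:
{"op": "drive_tool", "data": {"steps": [{"delta_pos": [0,0,-8],"yaw": 0.114,"hand": 56},{"delta_pos": [0,0,-8],"yaw": 0.113,"hand": 56},{"delta_pos": [0,0,0],"yaw": 0,"hand": 56},{"delta_pos": [0,0,0],"yaw": 0,"hand": 56}]}}

```text
clock: 10.08
eef_pos: [637.1, 243.9, 131.9]
eef_rot: [3.141, -0.0, -2.065]
wrist_force: [1.1, -0.5, 0.5]
finger_gap: 56.1
```

```bash
python3 - <<'E'
from h import *
from cell import manip
c=pickle.load(open("l_top_6.pkl","rb"));w=world(c);hsv=cv2.cvtColor(c["frame"],cv2.COLOR_RGB2HSV)
m=(hsv[:,:,1]>75)&(hsv[:,:,0]<22)&(abs(w[:,:,2]-112)<12)&(np.hypot(w[:,:,0]-575,w[:,:,1]-68)<45);print("loaded",rect(w,m))
c=manip.camera("wrist");cv2.imwrite("pics/w7.png",c["frame"][:,:,::-1]);w=world(c)
m=(w[:,:,2]>17)&(w[:,:,2]<26)&(abs(w[:,:,0]-638)<55)&(abs(w[:,:,1]-250)<55)
s=manip.read_state();print(rect(w,m),s["eef_pos"],s["eef_rot"],s["joints"].round(2))
E
```

```text
loaded (array([576.,  70.]), array([25.4, 65.8]), 'long axis yaw', 2.825, 'zmed', 111.0, np.int64(416))
(array([638.7, 247.8]), array([69.7, 25.6]), 'long axis yaw', 1.089, 'zmed', 22.3, np.int64(3681)) [637.26312257 244.08717734 132.34472406] [-3.14109675e+00  4.29520944e-04 -2.06495613e+00] [ 0.31  0.67  1.19 -0.    1.28 -2.34]
```

View pics/w7.png

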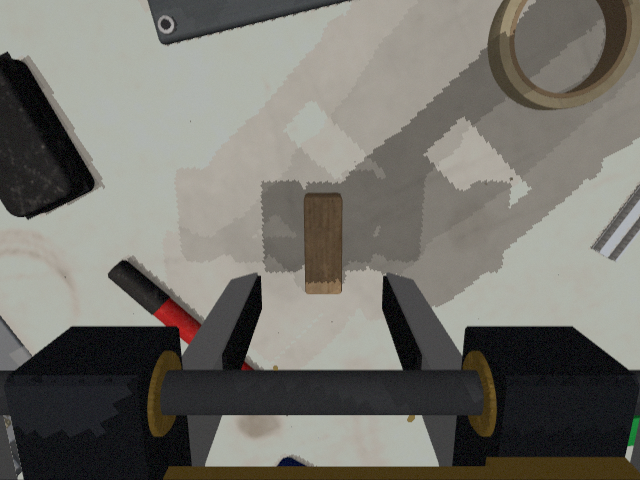

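Blank A is at (323,243), upright and centred. The pen and brick are clear of the fingers. Descend and grip.

Request:
{"op": "drive_tool", "data": {"steps": [{"delta_pos": [1.5,3.8,-25],"yaw": 0.012,"hand": 56},{"delta_pos": [0,0,-30],"yaw": 0,"hand": 56},{"delta_pos": [0,0,-30],"yaw": 0,"hand": 56},{"delta_pos": [0,0,-18],"yaw": 0,"hand": 56},{"delta_pos": [0,0,-8],"yaw": 0,"hand": 56}]}}

```text
clock: 10.55
eef_pos: [637.6, 247.9, 18.2]
eef_rot: [3.139, -0.002, -2.052]
wrist_force: [-0.2, -0.0, -1.1]
finger_gap: 55.7
```

Request:
{"op": "drive_tool", "data": {"steps": [{"delta_pos": [0,0,0],"yaw": 0,"hand": 40},{"delta_pos": [0,0,0],"yaw": 0,"hand": 30},{"delta_pos": [0,0,0],"yaw": 0,"hand": 20},{"delta_pos": [0,0,0],"yaw": 0,"hand": 15},{"delta_pos": [0,0,0],"yaw": 0,"hand": 10}], "squeeze": 60}}

```text
clock: 10.97
eef_pos: [639.0, 248.6, 21.8]
eef_rot: [-3.14, 0.001, -2.049]
wrist_force: [-0.3, -1.6, 0.3]
finger_gap: 26.2
```

Request:
{"op": "drive_tool", "data": {"steps": [{"delta_pos": [0,0,0],"yaw": 0,"hand": 10},{"delta_pos": [0,0,0],"yaw": 0,"hand": 10}]}}

```text
clock: 11.13
eef_pos: [639.0, 248.6, 21.8]
eef_rot: [-3.14, 0.001, -2.049]
wrist_force: [-0.6, -1.2, 6.7]
finger_gap: 25.2
```

Request:
{"op": "drive_tool", "data": {"steps": [{"delta_pos": [0,0,12],"yaw": 0,"hand": 10},{"delta_pos": [0,0,28],"yaw": 0,"hand": 10},{"delta_pos": [0,0,38],"yaw": 0,"hand": 10},{"delta_pos": [0,0,38],"yaw": 0,"hand": 10},{"delta_pos": [0,0,38],"yaw": -0.05,"hand": 10}]}}

```text
clock: 11.55
eef_pos: [638.2, 248.3, 177.2]
eef_rot: [-3.141, 0.0, -2.098]
wrist_force: [1.4, 0.2, 0.2]
finger_gap: 25.5
```

Request:
{"op": "drive_tool", "data": {"steps": [{"delta_pos": [-5,-15,25],"yaw": -0.115,"hand": 10},{"delta_pos": [-5,-15,0],"yaw": -0.115,"hand": 10},{"delta_pos": [-5,-15,0],"yaw": -0.115,"hand": 10},{"delta_pos": [-5,-15,0],"yaw": -0.115,"hand": 10},{"delta_pos": [-5,-15,0],"yaw": -0.115,"hand": 10}]}}

```text
clock: 11.97
eef_pos: [613.1, 172.7, 200.6]
eef_rot: [-3.141, 0.001, -2.679]
wrist_force: [0.6, 0.1, 0.3]
finger_gap: 25.5
```

Request:
{"op": "drive_tool", "data": {"steps": [{"delta_pos": [-5,-15,0],"yaw": -0.115,"hand": 10},{"delta_pos": [-5,-15,0],"yaw": -0.115,"hand": 10},{"delta_pos": [-5,-15,0],"yaw": -0.115,"hand": 10},{"delta_pos": [-5,-15,0],"yaw": -0.115,"hand": 10},{"delta_pos": [-5,-15,0],"yaw": -0.115,"hand": 10}]}}

```text
clock: 12.38
eef_pos: [588.1, 97.7, 200.4]
eef_rot: [3.141, 0.001, 3.029]
wrist_force: [0.6, -0.2, -0.4]
finger_gap: 25.2
```

Request:
{"op": "drive_tool", "data": {"steps": [{"delta_pos": [-6,-16,0],"yaw": -0.115,"hand": 10},{"delta_pos": [-6,-17,0],"yaw": -0.063,"hand": 10},{"delta_pos": [0,0,0],"yaw": 0,"hand": 10},{"delta_pos": [0,0,0],"yaw": 0,"hand": 10}]}}

```text
clock: 12.72
eef_pos: [576.5, 65.0, 200.4]
eef_rot: [3.141, 0.001, 2.857]
wrist_force: [-0.1, 0.6, -0.0]
finger_gap: 25.4
```

Lower to just over the lips and measure as before.

Request:
{"op": "drive_tool", "data": {"steps": [{"delta_pos": [0.3,0.5,-10],"yaw": 0,"hand": 10},{"delta_pos": [0,0,-13],"yaw": 0,"hand": 10},{"delta_pos": [0,0,-7],"yaw": 0,"hand": 10},{"delta_pos": [0,0,0],"yaw": 0,"hand": 10},{"delta_pos": [0,0,0],"yaw": 0,"hand": 10}]}}

```text
clock: 13.13
eef_pos: [576.8, 66.4, 169.1]
eef_rot: [-3.141, -0.001, 2.858]
wrist_force: [-0.2, -1.0, 0.8]
finger_gap: 25.4
```

```bash
python3 meas.py 8 |head -3; python3 m2.py 8 171
```

```text
13.1333 [576.8  66.4 169.1] [-3.141e+00 -1.000e-03  2.858e+00] [-0.2 -1.   0.8] 25.4
wrist
base 7216 L [-44.9 -41.9  81.5  82.3] A [-39.7 -39.   43.1  43.8]
topZ 169.73537354424377
blank 0 [-11.4  14.1]
blank 6 [-12.2  14.8]
blank 12 [-11.3  14.1]
blank 18 [-11.3  13.9]
blank 24 [-11.1  13.8]
blank 30 [-11.4  13.7]
blank L end top [31.2 31.8]
blank L end any [32.2 32.3]
lip 139.5 1 321 A [10.4 20.1 23.6] L [21.9 32.7 39.3]
lip 139.5 -1 325 A [-20.7 -16.1  -6.2] L [22.3 33.1 42.3]
housing A [-9.3 -9.2 13.5 13.6] [72.3 72.3]
base A [-58.   43.9] L [149.4 156.5]
```

View pics/wrist_8.png

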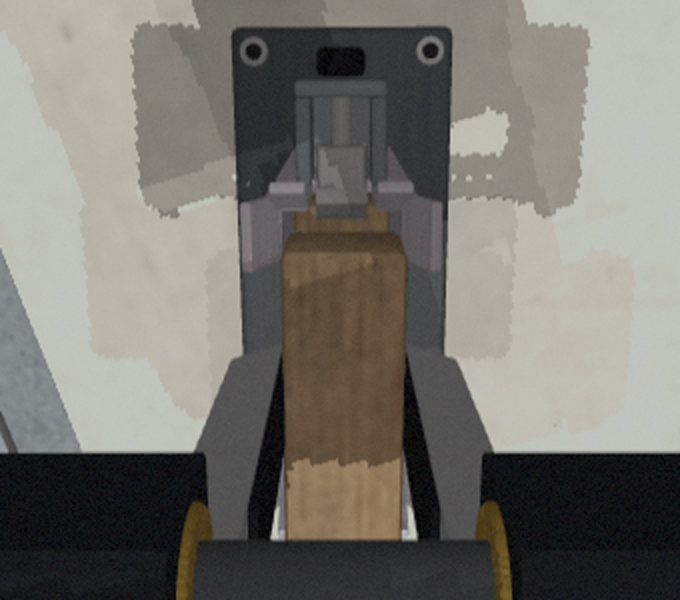

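The wrist view matches the first approach. It needs 0.7 mm across; the loaded blank is visible under the near catch at (343,210).

Request:
{"op": "drive_tool", "data": {"steps": [{"delta_pos": [0,-0.6,0],"yaw": 0,"hand": 10},{"delta_pos": [0,0,-4],"yaw": 0,"hand": 10},{"delta_pos": [0,0,-5],"yaw": 0,"hand": 10},{"delta_pos": [0,0,-4],"yaw": 0,"hand": 10},{"delta_pos": [0,0,0],"yaw": 0,"hand": 10}]}}

```text
clock: 13.65
eef_pos: [576.4, 65.2, 155.2]
eef_rot: [-3.141, -0.002, 2.857]
wrist_force: [-0.3, 0.3, -0.9]
finger_gap: 25.7
```

Request:
{"op": "drive_tool", "data": {"steps": [{"delta_pos": [0,0,-3],"yaw": 0,"hand": 10},{"delta_pos": [0,0,-3],"yaw": 0,"hand": 10},{"delta_pos": [0,0,-2],"yaw": 0,"hand": 10},{"delta_pos": [0,0,0],"yaw": 0,"hand": 10}]}}

```text
clock: 13.98
eef_pos: [576.6, 65.3, 147.9]
eef_rot: [-3.141, -0.001, 2.857]
wrist_force: [0.4, -0.2, -0.5]
finger_gap: 25.4
```

Request:
{"op": "drive_tool", "data": {"steps": [{"delta_pos": [0.3,0.2,-3],"yaw": 0,"hand": 10},{"delta_pos": [0,0,-3],"yaw": 0,"hand": 10},{"delta_pos": [0,0,-3],"yaw": 0,"hand": 10},{"delta_pos": [0,0,-3],"yaw": 0,"hand": 10},{"delta_pos": [0,0,-1],"yaw": 0,"hand": 10}]}}

```text
clock: 14.4
eef_pos: [577.3, 65.4, 135.1]
eef_rot: [3.142, 0.0, 2.857]
wrist_force: [1.7, -0.8, 1.8]
finger_gap: 25.5
```

Request:
{"op": "drive_tool", "data": {"steps": [{"delta_pos": [0,0,-3],"yaw": 0,"hand": 10},{"delta_pos": [0,0,-3],"yaw": 0,"hand": 10},{"delta_pos": [0,0,-3],"yaw": 0,"hand": 10},{"delta_pos": [0,0,-3],"yaw": 0,"hand": 10},{"delta_pos": [0,0,-3],"yaw": 0,"hand": 10}]}}

```text
clock: 14.82
eef_pos: [577.5, 65.4, 120.9]
eef_rot: [3.141, 0.001, 2.857]
wrist_force: [-0.6, -0.5, 8.3]
finger_gap: 25.2
```

Request:
{"op": "drive_tool", "data": {"steps": [{"delta_pos": [0,0,-3],"yaw": 0,"hand": 10},{"delta_pos": [0,0,-3],"yaw": 0,"hand": 10},{"delta_pos": [0,0,-2],"yaw": 0,"hand": 10},{"delta_pos": [0,0,-1],"yaw": 0,"hand": 10},{"delta_pos": [0,0,0],"yaw": 0,"hand": 10}]}}

```text
clock: 15.23
eef_pos: [577.5, 65.4, 111.8]
eef_rot: [3.141, 0.001, 2.857]
wrist_force: [1.0, -0.1, 4.8]
finger_gap: 25.3
```

```bash
python3 meas.py 9 | head -3; python3 m2.py 9 110 | head -8
```

```text
15.2333 [577.5  65.4 111.8] [3.141e+00 1.000e-03 2.857e+00] [ 1.  -0.1  4.8] 25.3
wrist
base 8748 L [-30.5 -26.4  81.4  82.1] A [-39.5 -38.7  42.9  43.8]
topZ 112.32152917758538
blank 0 [-10.6  14.6]
blank 6 [-10.8  14.9]
blank 12 [-10.7  14.8]
blank 18 [-10.6  14.7]
blank 24 [-10.9  15. ]
blank 30 [-10.5  14. ]
blank L end top [34.7 42.4]
```

View pics/wrist_9.png

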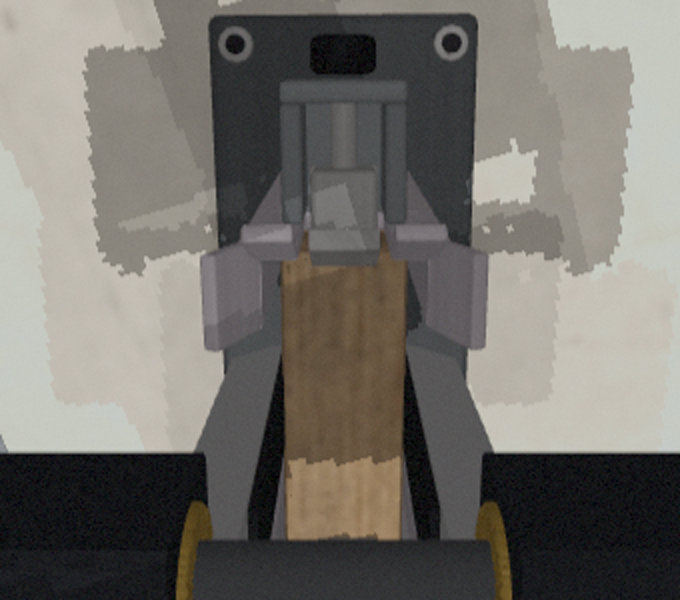

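View pics/side_9.png

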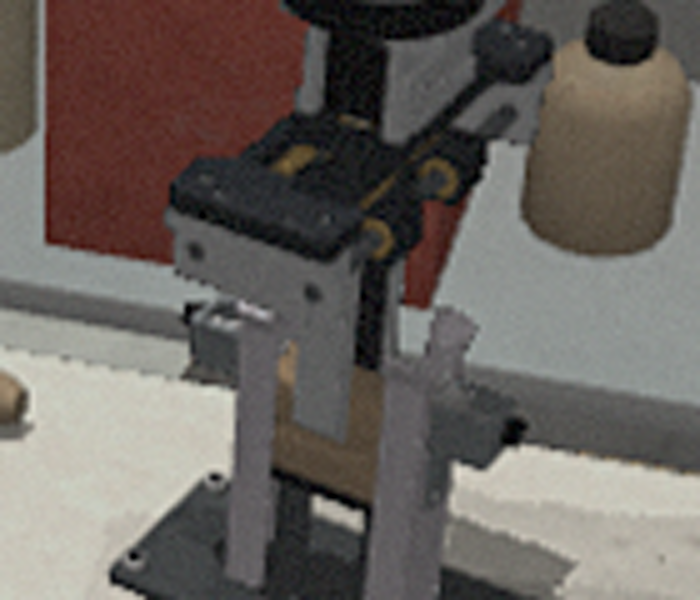

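The near catch already looks snapped in (343,245). I'll press about 4.5 mm further, so the far catch snaps as well.

Request:
{"op": "drive_tool", "data": {"steps": [{"delta_pos": [0,0,-1.5],"yaw": 0,"hand": 10},{"delta_pos": [0,0,-1.5],"yaw": 0,"hand": 10},{"delta_pos": [0,0,-1],"yaw": 0,"hand": 10},{"delta_pos": [0,0,-0.7],"yaw": 0,"hand": 10},{"delta_pos": [0,0,0],"yaw": 0,"hand": 10}]}}

```text
clock: 15.75
eef_pos: [577.5, 65.4, 107.3]
eef_rot: [3.141, 0.001, 2.857]
wrist_force: [0.5, -0.2, 7.3]
finger_gap: 25.4
```

```bash
python3 meas.py 10 | head -3; python3 m2.py 10 107 | head -8;python3 - <<'E'
from h import *
for t in("5","9","10"):
    c=pickle.load(open(f"m_{t}.pkl","rb"))["wrist"];w=world(c);q=w[...,:2]-np.array((574,69));e=np.array([-.960,.281]);L=q@e;A=q@np.array([-.281,-.96]);hsv=cv2.cvtColor(c["frame"],cv2.COLOR_RGB2HSV)
    for l in(5,12,19,26):
        m=(abs(L-l)<2)&(abs(A-2)<8)&(w[:,:,2]<125)&(w[:,:,2]>95);print(t,l,np.median(w[:,:,2][m]).round(2))
E
```

```text
15.75 [577.5  65.4 107.3] [3.141e+00 1.000e-03 2.857e+00] [ 0.5 -0.2  7.3] 25.4
wrist
base 8888 L [-30.5 -24.7  81.7  82.4] A [-39.5 -38.6  42.9  43.8]
topZ 107.95833339763365
blank 0 [-10.7  14.7]
blank 6 [-10.8  14.9]
blank 12 [-10.7  14.8]
blank 18 [-10.6  14.7]
blank 24 [-10.9  14.6]
blank 30 [-7.5 11.4]
blank L end top [38.9 43.8]
5 5 108.35
5 12 108.4
5 19 108.47
5 26 108.37
9 5 112.5
9 12 112.42
9 19 112.51
9 26 112.43
10 5 107.95
10 12 108.01
10 19 108.03
10 26 108.04
```

View pics/wrist_10.png

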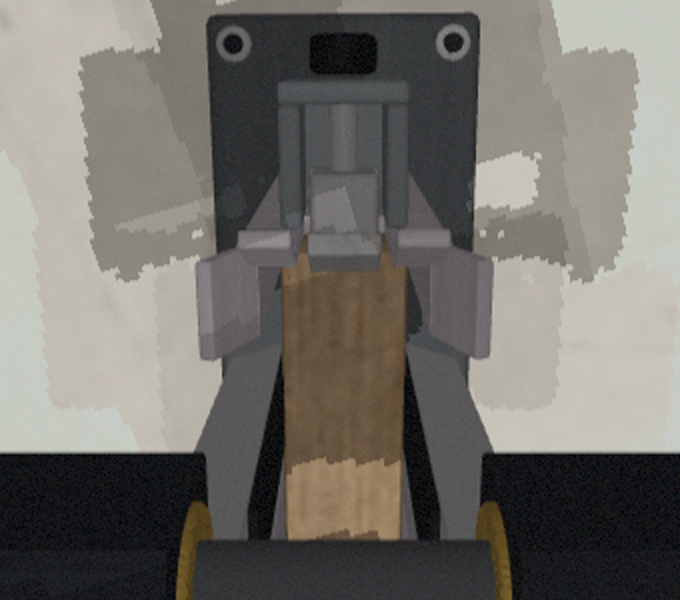

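The blank is level with its top at 108 mm, about 4 mm below stack_top, the same as the first load, and the near catch is home. Release and back off.

Request:
{"op": "drive_tool", "data": {"steps": [{"delta_pos": [0,0,0],"yaw": 0,"hand": 35},{"delta_pos": [0,0,0],"yaw": 0,"hand": 45},{"delta_pos": [0,0,0],"yaw": 0,"hand": 54},{"delta_pos": [0,0,0],"yaw": 0,"hand": 54},{"delta_pos": [0,0,0],"yaw": 0,"hand": 54}]}}

```text
clock: 16.27
eef_pos: [577.0, 65.5, 106.5]
eef_rot: [-3.141, -0.0, 2.857]
wrist_force: [-0.1, -0.4, 0.7]
finger_gap: 52.8
```

Request:
{"op": "drive_tool", "data": {"steps": [{"delta_pos": [0,0,10],"yaw": 0,"hand": 54},{"delta_pos": [0,0,25],"yaw": 0,"hand": 54},{"delta_pos": [0,0,30],"yaw": 0,"hand": 54},{"delta_pos": [0,0,30],"yaw": 0,"hand": 54},{"delta_pos": [0,15,20],"yaw": 0,"hand": 54}]}}

```text
clock: 16.68
eef_pos: [577.6, 79.1, 225.6]
eef_rot: [3.141, 0.003, 2.855]
wrist_force: [-0.4, 0.4, 0.2]
finger_gap: 53.7
```

Request:
{"op": "drive_tool", "data": {"steps": [{"delta_pos": [-10,38,0],"yaw": 0,"hand": 54},{"delta_pos": [-10,38,0],"yaw": 0,"hand": 54},{"delta_pos": [-10,38,0],"yaw": 0,"hand": 54},{"delta_pos": [-10,38,0],"yaw": 0,"hand": 54},{"delta_pos": [-10,38,0],"yaw": 0,"hand": 54}]}}

```text
clock: 17.1
eef_pos: [526.3, 272.2, 222.7]
eef_rot: [3.141, 0.001, 2.857]
wrist_force: [0.1, -0.5, -0.8]
finger_gap: 54.0
```

Request:
{"op": "drive_tool", "data": {"steps": [{"delta_pos": [-10,38,0],"yaw": 0,"hand": 54},{"delta_pos": [-10,38,0],"yaw": 0,"hand": 54},{"delta_pos": [-10,20,0],"yaw": 0,"hand": 54},{"delta_pos": [0,0,0],"yaw": 0,"hand": 54},{"delta_pos": [0,0,0],"yaw": 0,"hand": 54}]}}

```text
clock: 17.52
eef_pos: [496.6, 367.2, 222.2]
eef_rot: [3.142, 0.0, 2.859]
wrist_force: [0.6, -1.1, -0.4]
finger_gap: 53.9
```

```bash
python3 look.py 11; python3 - <<'E'
from h import *
c=pickle.load(open("l_top_11.pkl","rb"));w=world(c);hsv=cv2.cvtColor(c["frame"],cv2.COLOR_RGB2HSV)
wood=(hsv[:,:,1]>75)&(hsv[:,:,0]<22)&(np.hypot(w[:,:,0]-575,w[:,:,1]-68)<45)
m=wood&(abs(w[:,:,2]-112)<12);print("loaded",rect(w,m))
e=(w[...,:2]-np.array((575,69)))@np.array([-.96,.281])
for l in(-24,-12,0,12,24):
    k=m&(abs(e-l)<5);print(l,np.median(w[:,:,2][k]).round(1))
c0=pickle.load(open("d0.pkl","rb"))["top"]
for k,(x0,y0,x1,y1) in {"chan":(272,315,305,360),"tape":(325,305,378,358),"brick":(378,150,436,190)}.items():
    for cc in(c0,c):
        ww=world(cc);mm=np.zeros((480,640),bool);mm[y0:y1,x0:x1]=1;mm&=ww[:,:,2]>6;print(k,rect(ww,mm))
cv2.imwrite("pics/top11.png",c["frame"][:,:,::-1])
E
```

```text
loaded (array([575.7,  69.6]), array([24.1, 61.8]), 'long axis yaw', 2.824, 'zmed', 111.1, np.int64(382))
-24 111.1
-12 111.1
0 111.0
12 111.4
24 111.0
chan (array([428.9, 338. ]), array([78.6, 16.2]), 'long axis yaw', 0.554, 'zmed', 9.3, np.int64(83))
chan (array([451.1, 319.5]), array([ 47.7, 112.6]), 'long axis yaw', 2.853, 'zmed', 518.6, np.int64(1190))
tape (array([441.4, 206.9]), array([85.5, 85.1]), 'long axis yaw', 0.799, 'zmed', 18.0, np.int64(591))
tape (array([441.4, 206.9]), array([85.5, 85.1]), 'long axis yaw', 0.795, 'zmed', 18.0, np.int64(588))
brick (array([778.9,  87.8]), array([108.4,  49.6]), 'long axis yaw', 1.502, 'zmed', 28.9, np.int64(1142))
brick (array([779.2,  95.1]), array([94.2, 49.2]), 'long axis yaw', 1.496, 'zmed', 29.0, np.int64(1140))
```

View pics/look_11.png

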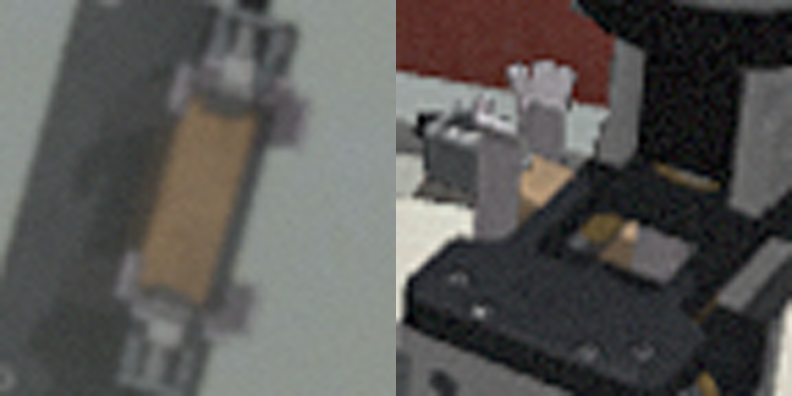

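View pics/top11.png

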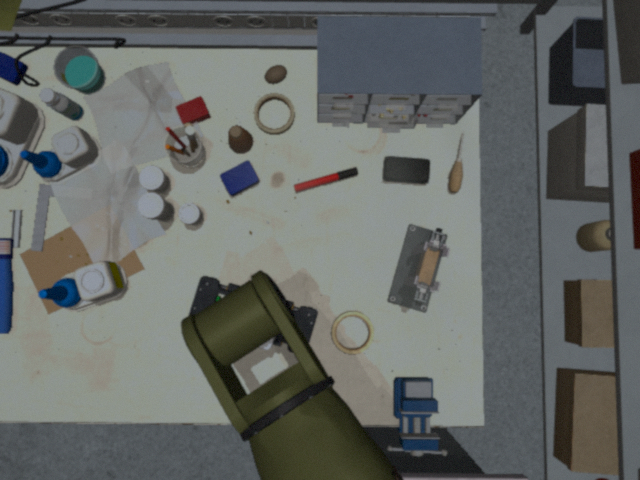

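Top view: the blank lies level at (428,268) with both catches over its ends. The arm blocks the side view, so I'll move it away for one last look.

Request:
{"op": "drive_tool", "data": {"steps": [{"delta_pos": [-36,20,0],"yaw": 0,"hand": 54},{"delta_pos": [-36,20,0],"yaw": 0,"hand": 54},{"delta_pos": [-36,20,0],"yaw": 0,"hand": 54},{"delta_pos": [-36,20,0],"yaw": 0,"hand": 54},{"delta_pos": [-36,20,0],"yaw": 0,"hand": 54}]}}

```text
clock: 18.03
eef_pos: [316.4, 466.0, 222.3]
eef_rot: [3.141, 0.0, 2.854]
wrist_force: [0.9, 0.4, 0.2]
finger_gap: 53.9
```

Request:
{"op": "drive_tool", "data": {"steps": [{"delta_pos": [-36,10,0],"yaw": 0,"hand": 54},{"delta_pos": [-36,10,0],"yaw": 0,"hand": 54},{"delta_pos": [-30,10,0],"yaw": 0,"hand": 54},{"delta_pos": [0,0,0],"yaw": 0,"hand": 54},{"delta_pos": [0,0,0],"yaw": 0,"hand": 54}]}}

```text
clock: 18.45
eef_pos: [215.0, 496.3, 222.3]
eef_rot: [3.141, 0.0, 2.858]
wrist_force: [1.0, 0.1, -0.4]
finger_gap: 53.7
```

```bash
python3 look.py 12; python3 - <<'E'
from h import *
c=pickle.load(open("l_side_12.pkl","rb"))
c0=pickle.load(open("d0.pkl","rb"))["side"]
for cc in(c0,c):
    w=world(cc);m=np.zeros((480,640),bool);m[315:345,388:446]=1;m&=(w[:,:,2]>5)&(w[:,:,2]<20);print("chan side",rect(w,m) if m.sum()>10 else m.sum())
cv2.imwrite("pics/side12.png",c["frame"][:,:,::-1])
E
```

```text
chan side (array([428.7, 334.6]), array([78.3, 20.2]), 'long axis yaw', 0.565, 'zmed', 8.7, np.int64(250))
chan side (array([429.4, 333.8]), array([79.9, 21.1]), 'long axis yaw', 0.561, 'zmed', 8.6, np.int64(251))
```

View pics/look_12.png

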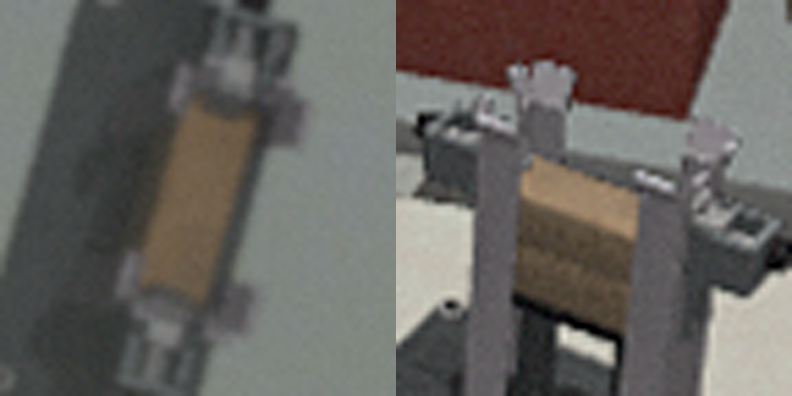

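View pics/side12.png

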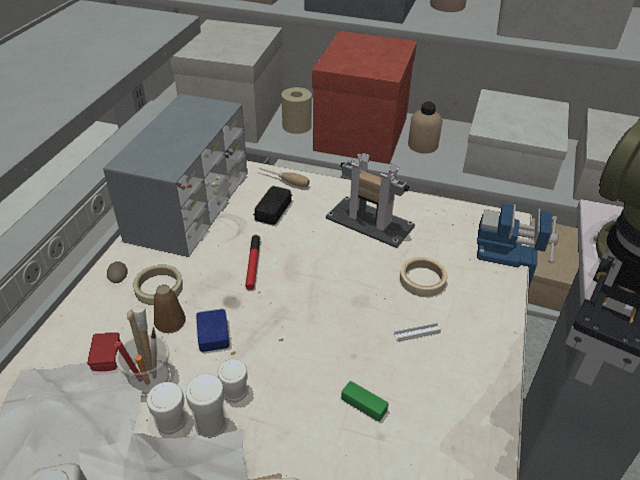

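The side view (crop around (575,240)) shows two blanks stacked flat between the corner angles, with the follower underneath. The channel, tape, brick and green bar sit where they were. Handing in.

```bash
python3 -c "
from cell import manip
print(manip.sign_off())"
```

```text
the job is handed in; nothing more can be done
None
```

Both beech blanks are loaded in the feeder, stacked flat under the catches, and the job was handed in at about 18.5 s of the 72 s limit. I gripped each blank by its long sides, lowered it into the mouth and pressed until its top was about 4 mm below `stack_top`. I then let go, and both stayed down.

**Stack:** The last pictures show two blanks on the follower with a catch over each end. The upper blank's top measured level at about 111 mm, against the nominal 112 mm. I saw the near catch snap over each blank from the wrist camera. The far catch I could only check from the top view after letting go.

**Bystanders:** The tape measured exactly as before. The channel agreed to about 1 mm in the side camera; the arm hid it from the top camera when I did that check.

**Disagreements:**
- The brick's centre came out 7 mm different between the two top-view measurements. The first gave it a length of 108 mm and the second 94 mm (it is 95 mm), so I put it down to stray depth pixels in the first. It looks unmoved in the pictures and the arm never went near it.
- The cameras differed by 2–4 mm on positions, so I aligned each blank to the feeder within the same wrist picture.

**Forces:** The highest wrist force I read was about 8 N. No row reported a sign of hard contact.

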